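# Find the lamp button that still snaps and guard it

### The job

Two of the three red buttons on the grey lamp box have gone soft and spring back; only one still snaps over and stays down. Press them slowly and lightly, one at a time and never ramming one into its stop, until you feel the one that snaps; leave it down, then set the orange guard collar flat on the panel around that button and let go. Leave everything else on the table where it is.

Things in the scene. Friction and masses are not known exactly. Their poses are not given: they have to be found in the camera images.
- box: grey metal lamp control box, 140 x 310 x 70 mm high, fixed to the table; origin at the centre of its underside, x across its width, y along the row of buttons, z up. Its top panel is white, 70 mm above the table. Three equal red buttons at y = -90, 0 and +90 mm, each in a round black bezel 36 mm in diameter and 8 mm high.
- key_left (a joint): depth of the button at y = 90 mm of the box, in m: 0 = never pressed, grows as it goes down. Noisy reading. All three buttons: the first 0.3 to 8 mm are empty play (under 1 N), different in each; below lies a switch insert of 8 mm travel with a rigid stop.
- key_left_top (a point): centre of the flat round top (28 mm in diameter) of the button at y = 90 mm; unpressed it stands 28 mm above the panel (20 mm above the bezel)
- seat_left (a point): centre of the bezel of that button (y = 90 mm) at the level of the panel; fixed to the box; z up
- key_mid (a joint): depth of the button at y = 0 mm of the box, in m: 0 = never pressed, grows as it goes down. Noisy reading. In the two soft buttons the insert only stiffens evenly, to 4 to 6 N at its stop, and lifts the button again when released, to within 3.5 mm of its unpressed height.
- key_mid_top (a point): centre of the flat round top (28 mm in diameter) of the button at y = 0 mm; unpressed it stands 28 mm above the panel (20 mm above the bezel)
- seat_mid (a point): centre of the bezel of that button (y = 0 mm) at the level of the panel; fixed to the box; z up
- key_right (a joint): depth of the button at y = -90 mm of the box, in m: 0 = never pressed, grows as it goes down. Noisy reading. In the good button (any of the three) the force climbs to about 7 N some 3.5 mm into the insert, then breaks away, to nothing 7.3 mm into it; once past that it stays down, 10 to 16.2 mm deep.
- key_right_top (a point): centre of the flat round top (28 mm in diameter) of the button at y = -90 mm; unpressed it stands 28 mm above the panel (20 mm above the bezel)
- seat_right (a point): centre of the bezel of that button (y = -90 mm) at the level of the panel; fixed to the box; z up
- collar: loose orange guard collar, a ring of outer diameter 56 mm, inner diameter 44 mm, 26 mm high, about 60 g, lying flat on the table; origin at the centre of its underside, z up along its axis. It drops over a bezel with 4 mm of play all round and then stands flat on the panel.
- bottle_a: bystander, to be left alone: grey squeeze bottle, 54 mm wide, 150 mm high; origin on its underside
- bottle_b: bystander, to be left alone: blue squeeze bottle, 54 mm wide, 150 mm high; origin on its underside
- jar_red: bystander, to be left alone: small jar with a red lid, 52 mm wide, 60 mm high; origin on its underside
- jar_amber: bystander, to be left alone: amber glass jar with a brass lid, 72 mm wide, 120 mm high; origin on its underside
- bowl: bystander, to be left alone: steel bowl, 120 mm wide, 55 mm high; origin on its underside
- brush_cup: bystander, to be left alone: black cup with brushes, 72 mm wide, 170 mm high; origin on its underside
- brayer: bystander, to be left alone: ink roller: rubber roll 38 mm in diameter and 90 mm long, orange handle 135 mm long towards its -x; origin on its underside
There are look-alikes about, which are no part of the job. Of the things that look like the collar, take the one that is nearest to the robot's base at the start.

How it is judged:
By the outcome, as a careful person would: the job done as asked, in the order asked, and still so for the second after the job is handed in, with the robot touching nothing.
It also fails if it takes over 72 s, if anything falls off the work surface, if the arm or the gripper's body presses on something with over 40 N, if the wrist force passes 120 N, or if a joint passes its speed limit or range.

### The arm

A 6-joint arm with a two-finger parallel gripper is mounted at the origin on the work surface. World frame = base frame: x ahead of the robot, y to its left, z up, the work surface at z = 0. Lengths are in m, angles in rad, forces in N, time in s.
With the tool pointing down it reaches from about 0.225 to 0.875 m from the base axis. Payload 3.4 kg.
Tool frame: the origin (TCP) lies between the finger pads; the fingertips stand 8 mm ahead of it and the grasp point (between the pads) lies 11 mm behind it; z points along the fingers, y is the line along which they close (so a half turn about z gives the same grasp; the last joint's range is limited). The gripper opens to 85 mm and grips with 20 to 120 N. Pads are 22 mm wide; open, the fingers measure 114 mm over their backs; the gripper's body (76 mm by 85 mm) begins 54 mm behind the grasp point. The pads swing forward as they close: fully open they stand 13 mm farther back than shut.
Start: joints at [1.15, 0.276, 1.505, -0, 1.361, -0.121], TCP at [0.17, 0.549, 0.239] pointing down, gripper open.
Joint ranges: [-2.89, 2.89], [-0.75, 2.08], [0.22, 2.7], [-1.18, 4.32], [0.11, 2.71], [-2.7, 2.7]. Speed limits (rad/s): [2.57, 2.57, 3.14, 3.14, 3.14, 3.14].

### API

Orientations are given as a unit quaternion [w, x, y, z].
In Python, from rig import manip, optics, finder gives the robot as it stands.
- The arm moves only by the tool servo_tool, never from a script. Its argument "increments" is a list of rows, each a list of 7 numbers: the shift along the tool's x, y, z in cm, then the turn, a rotation vector about the tool's x, y, z in degrees, then the closure, from -1 (fully open) to 1 (shut). In form: [[x, y, z, rx, ry, rz, gripper], ...]. A call has exactly 5 rows; each row shifts and turns the commanded pose from where the row before left it, along the tool's axes as they then stand; what a row does not reach is not made up. A row lasts 1/10 s, in which the tool goes at most 50 mm and 8.59 degrees, less where a joint would pass 70% of its speed; a pose out of reach is approached as far as the arm can. A call is refused whole if a number of a shift passes 5 or a number of a turn 8.59, either way. A call with a gripper value outside its range is refused whole. The fingers move at their own pace and stop on an object; "squeeze" is the grip in N (left out, the last holds). Time passes only in rows, so rows that do not move let the fingers close, or fill a call up. It gives the time, the measured TCP pose, the force, the opening and the grip force at its end, in the units of the state.
- manip.get_state(): the state, without advancing time (a new reading comes with each control period).
- optics.get_image(name): name is "scene" or "top"; returns the picture (480x640x3 uint8, red, green, blue); there is no depth.
- optics.get_calibration(name): a dict with "fov_y" (degrees; the focal length in pixels is half the picture's height over the tangent of half this angle, whatever the lens; pixels are square), "cx", "cy" (the principal point, pixels), "world_to_cam" (4x4, takes a point from world to camera coordinates). Camera axes: x right, y down, z forward; pixel columns grow to the right and rows downward; lengths in m; the calibration is good to about 2 mm. A picture is of the moment at which its call begins. get_calibration takes no time and is no camera call.
- manip.sign_off(): hands the job in; it is judged then, once.
Trained networks look in the newest picture that a camera, given by its name, has taken for a name from the list of things; names that differ only in an ending like _2 or _b are one class to them, and where a whole thing is asked for, a point or a joint stands for the part that bears it (a point fixed in the world has none). Each returns a list of dicts, best first, with "p" (0 to 1); they miss things now and then, are a little off and sometimes report something else, mostly with a low value. They report only what shows in the picture. A call takes as long as a camera call. They do not tell look-alikes from the thing itself.
- finder.silhouettes(label, camera): "region" (480x640 bool, what is visible of it) and "box" ([centre column, centre row, width, height] in pixels, round what is visible of it).
- finder.tip_of(label, camera): "at" ([column, row] in pixels: a listed point, or the origin of a listed thing).
The state is a dict: "clock": time; "qpos": joint angles; "qd": joint speeds; "effort": joint torques, N m; "position": TCP position; "ee_rot": TCP orientation; "contact_force": force on the tool from outside, world axes, zero at the start; "moment": the same for the moment, N m; "width": finger opening in m; "gripper_force": force on a finger pad.
Only numpy, scipy, OpenCV 4.12 (cv2) and the standard library are available. Lean on these libraries where they do the work, as an engineer would, in place of code of your own. Each camera call takes 0.05 s, during which the arm holds its last target. There are 200 camera calls.

## Working session

There is one attempt and no reset: what is moved stays moved. The work goes in short steps, Python scripts to look and compute and a tool call to move; the robot and the scene stay as the last step left them, time stands still between calls to the robot, and variables do not carry over. Pictures are saved under pics/ and viewed, at most 10 in all, crops included, and the job is handed in when it is done.

Besides the shell and the picture viewer there is one more tool, called after "Request:" in YAML: its name, and indented under it one key for each argument. servo_tool: Moves the arm, as the interface text tells. Its arguments: {"type":"object","properties":{"increments":{"type":"array","items":{"type":"array","items":{"type":"number"}}},"squeeze":{"type":"number"}},"required":["increments"]}

```bash
mkdir -p pics; ls
python3 - <<'E'
from rig import manip, optics, finder
import cv2, numpy as np
s=manip.get_state(); print(s)
for c in ("scene","top"):
    im=optics.get_image(c); cv2.imwrite(f"pics/{c}0.png",im[:,:,::-1]); print(optics.get_calibration(c))
    for l in ("collar","seat_left","seat_mid","seat_right","key_left_top","key_mid_top","key_right_top"):
        print(c,l,[(np.round(d["at"],1).tolist(),round(d["p"],2)) for d in finder.tip_of(l,c)][:4])
E
```

```text
pics
{'clock': 0.0, 'qpos': array([ 1.14999434e+00,  2.76596811e-01,  1.50612895e+00, -4.24249339e-05,
        1.36072218e+00, -1.20983379e-01]), 'qd': array([-2.42155326e-04, -4.89684884e-04,  9.36205914e-05, -9.59514141e-04,
       -2.85919681e-06, -1.04762228e-03]), 'effort': array([-1.29354245e-03, -4.16777980e+01, -2.45799494e+01, -5.72344125e-04,
        1.14522668e-02,  1.29561283e-05]), 'position': array([0.16962013, 0.54886662, 0.23844034]), 'ee_rot': array([-2.28244753e-04,  1.49343999e-01,  9.88784865e-01, -8.99367386e-04]), 'contact_force': array([ 0.33871372, -0.27308334,  0.62452766]), 'moment': array([ 0.0293267 , -0.01738759,  0.02732604]), 'gripper_force': 0.0, 'width': 0.08558307587582781}
{'fov_y': 43.504835040557865, 'cx': 309.2778418613891, 'cy': 236.0513357684359, 'world_to_cam': array([[-0.89197426,  0.45207687,  0.00290213,  0.56642555],
       [ 0.3289545 ,  0.6534233 , -0.68178218, -0.06745719],
       [-0.31011427, -0.60717748, -0.73154948,  1.66133088],
       [ 0.        ,  0.        ,  0.        ,  1.        ]])}
scene collar [([203.5, 216.2], 0.84), ([2
[... 508 characters left out ...]
01,  8.90082137e-03,
        -1.15036143e-01],
       [-9.99259758e-01,  1.30758001e-03, -3.84477158e-02,
         5.69663738e-01],
       [ 3.84345018e-02, -8.95770843e-03, -9.99220971e-01,
         1.53693369e+00],
       [ 0.00000000e+00,  0.00000000e+00,  0.00000000e+00,
         1.00000000e+00]])}
top collar [([402.1, 170.4], 0.7), ([490.9, 250.2], 0.64), ([348.2, 201.4], 0.62), ([378.7, 241.6], 0.45)]
top seat_left [([232.7, 218.7], 0.61), ([261.7, 224.1], 0.53)]
top seat_mid [([261.7, 225.8], 0.8)]
top seat_right [([287.8, 233.6], 0.68)]
top key_left_top [([229.4, 219.6], 0.54)]
top key_mid_top [([346.9, 171.1], 0.73), ([259.8, 221.7], 0.41)]
top key_right_top [([288.0, 231.0], 0.52)]
```

View pics/scene0.png

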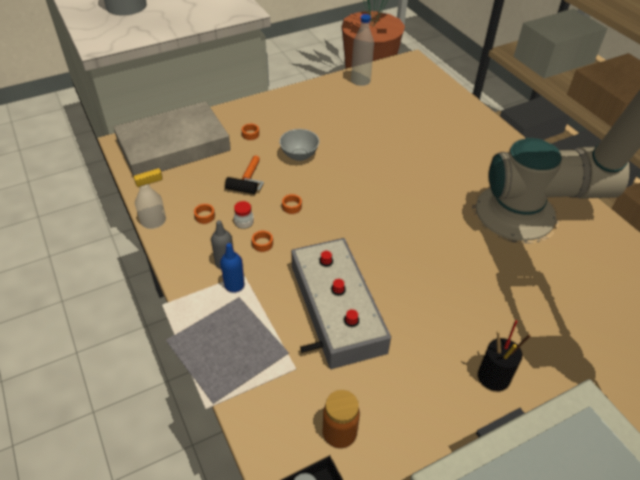

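View pics/top0.png

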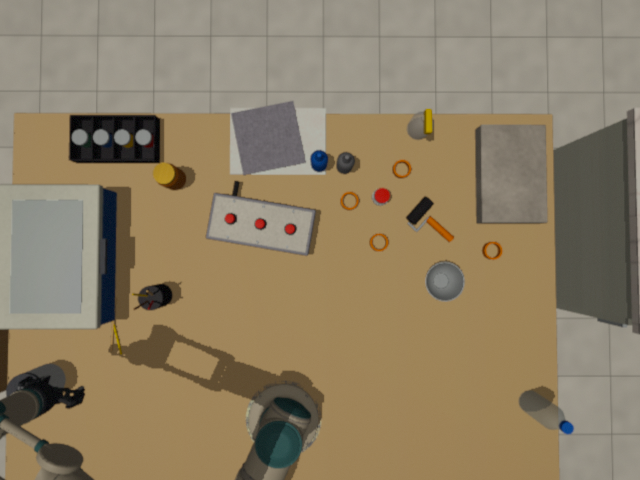

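The scene view shows the grey box with three red buttons at about (327,257), (339,287) and (352,318). Four orange rings are at (250,131), (204,213), (262,241) and (291,204). In the top view the buttons are at (230,218), (260,224) and (290,229). The ring nearest the base looks like (379,242).

```bash
cat > h.py <<'E'
from rig import manip, optics, finder
import cv2, numpy as np
def cam(c):
    k=optics.get_calibration(c); f=240/np.tan(np.radians(k["fov_y"]/2)); return f,k["cx"],k["cy"],np.array(k["world_to_cam"])
def ray(c,p,z):
    f,cx,cy,T=cam(c); R,t=T[:3,:3],T[:3,3]; o=-R.T@t
    d=R.T@np.array([(p[0]-cx)/f,(p[1]-cy)/f,1]); return o+d*(z-o[2])/d[2]
def proj(c,P):
    f,cx,cy,T=cam(c); q=T[:3,:3]@np.asarray(P,float)+T[:3,3]; return np.array([f*q[0]/q[2]+cx,f*q[1]/q[2]+cy])
def blobs(im,hue,amin=15,smin=150,vmin=60):
    h=cv2.cvtColor(im,cv2.COLOR_RGB2HSV); m=((h[...,0]>=hue[0])&(h[...,0]<=hue[1])|((hue[0]==0)&(h[...,0]>175)))&(h[...,1]>smin)&(h[...,2]>vmin)
    n,l,s,c=cv2.connectedComponentsWithStats(m.astype(np.uint8))
    return [(c[i].round(1).tolist(),s[i].tolist()) for i in range(1,n) if s[i][4]>=amin]
E
python3 - <<'E'
from h import *
for c in ("scene","top"):
    im=optics.get_image(c)
    print(c,"base",proj(c,[0,0,0]),"tcp",proj(c,[.17,.549,.239]))
    for p,s in blobs(im,(0,4),smin=180): print(" red",p,s,ray(c,p,.094).round(4))
    for p,s in blobs(im,(5,14),smin=170): print(" or",p,s,ray(c,p,.013).round(4))
    for l in ("box","brayer","jar_red","bowl","bottle_a","bottle_b"): print(l,[(np.round(d["at"],1).tolist(),round(d["p"],2),ray(c,d["at"],0).round(3).tolist()) for d in finder.tip_of(l,c)][:2])
E
```

```text
scene base [514.35431631 211.62820801] tcp [672.03925397 336.76083868]
 red [242.2, 208.0] [235, 202, 16, 13, 167] [ 0.696  -0.2586  0.094 ]
 red [325.7, 257.7] [321, 252, 10, 12, 106] [ 0.5844 -0.0147  0.094 ]
 red [338.0, 286.2] [333, 280, 11, 13, 122] [0.5996 0.0733 0.094 ]
 red [351.4, 317.4] [346, 310, 12, 15, 136] [0.6149 0.1616 0.094 ]
 red [506.8, 343.8] [505, 340, 5, 9, 29] [0.3575 0.3665 0.094 ]
 or [349.9, 32.9] [344, 15, 15, 51, 361] [-0.0669 -1.0407  0.013 ]
 or [386.4, 35.5] [372, 15, 31, 43, 819] [-0.1815 -0.9612  0.013 ]
 or [250.0, 131.3] [242, 124, 17, 16, 208] [ 0.5162 -0.6451  0.013 ]
 or [251.1, 167.0] [243, 156, 16, 22, 169] [ 0.5804 -0.4858  0.013 ]
 or [291.4, 203.4] [282, 194, 20, 20, 252] [ 0.5415 -0.2939  0.013 ]
 or [203.9, 213.0] [194, 204, 20, 20, 255] [ 0.7704 -0.367   0.013 ]
 or [262.0, 240.4] [252, 231, 21, 20, 273] [ 0.6702 -0.2032  0.013 ]
 or [513.7, 326.1] [511, 321, 6, 13, 16] [0.2604 0.3034 0.013 ]
 or [339.2, 431.5] [323, 409, 36, 38, 776] [0.7426 0.3455 0.013 ]
box [([337.3, 311.4], 0.57, [0.599, 0.076, 0.0])]
brayer [([240.0, 190.5], 0.63, [
[... 443 characters left out ...]
 0.6749 -0.2952  0.094 ]
 red [230.0, 218.1] [226, 214, 9, 9, 68] [0.6077 0.1513 0.094 ]
 red [259.9, 223.2] [256, 219, 9, 9, 67] [0.5926 0.0636 0.094 ]
 red [289.9, 228.5] [286, 224, 9, 10, 69] [ 0.5769 -0.0245  0.094 ]
 or [497.9, 250.5] [496, 244, 4, 13, 17] [ 0.5114 -0.6657  0.013 ]
box [([265.5, 225.2], 0.71, [0.592, 0.057, 0.0])]
brayer [([418.6, 208.6], 0.77, [0.643, -0.423, 0.0])]
jar_red [([377.1, 196.5], 0.48, [0.681, -0.293, 0.0])]
bowl [([440.1, 278.9], 0.63, [0.423, -0.488, 0.0])]
bottle_a [([346.0, 169.4], 0.74, [0.767, -0.196, 0.0]), ([318.9, 163.0], 0.55, [0.787, -0.11, 0.0])]
bottle_b [([346.0, 169.4], 0.74, [0.767, -0.196, 0.0]), ([318.9, 163.0], 0.55, [0.787, -0.11, 0.0])]
```

```bash
cat >> h.py <<'E'
def dproj(c,P,k,off=(0,0)):
    f,cx,cy,T=cam(c); P=np.atleast_2d(P); q=P@T[:3,:3].T+T[:3,3]; u=q[:,:2]/q[:,2:]; u=u*(1+k*(u**2).sum(1,keepdims=True)); return u*f+[cx+off[0],cy+off[1]]
def cyl(x,y,r,z0,z1):
    a=np.linspace(0,2*np.pi,48,endpoint=False); return np.vstack([np.c_[x+r*np.cos(a),y+r*np.sin(a),np.full(48,z)] for z in (z0,z1)])
def hullc(p):
    m=cv2.moments(cv2.convexHull(p.astype(np.float32))); return np.array([m["m10"],m["m01"]])/m["m00"]
def hullmask(c,p,im,kind,rad=16):
    h=cv2.cvtColor(im,cv2.COLOR_RGB2HSV).astype(int); H,S,V=h[...,0],h[...,1],h[...,2]
    m=(((H<=4)|(H>=174))&(S>165)&(V>60)) if kind=="red" else ((H>=3)&(H<=18)&(S>175)&(V>60))
    g=np.zeros_like(m); x,y=int(p[0]),int(p[1]); g[max(0,y-rad):y+rad,max(0,x-rad):x+rad]=1
    pts=np.argwhere(m&g)[:,::-1].astype(np.float32); hu=cv2.convexHull(pts); M=cv2.moments(hu)
    return np.array([M["m10"],M["m01"]])/M["m00"],M["m00"]
E
cat > fit.py <<'E'
from h import *
from scipy.optimize import least_squares
ims={c:optics.get_image(c) for c in ("scene","top")}
B={"scene":[(325.7,257.7),(338,286.2),(351.4,317.4)],"top":[(289.9,228.5),(259.9,223.2),(230,218.1)]}
R={"scene":[(291,203),(262,240),(204,213),(250,131)],"top":[(379,242),(349,201),(402,170),(492,250)]}
for c in B:
    B[c]=[hullmask(c,p,ims[c],"red",9) for p in B[c]]; R[c]=[hullmask(c,p,ims[c],"or",13) for p in R[c]]
    print(c,[(np.round(p,1).tolist(),a) for p,a in B[c]+R[c]])
def model(v,c):
    k,off=(v[0],v[1:3]) if c=="scene" else (v[3],v[4:6])
    bx,by,yaw=v[6:9]; o=[]
    for d in (-.09,0,.09): o.append(hullc(dproj(c,cyl(bx-d*np.sin(yaw),by+d*np.cos(yaw),.014,.078,.098),k,off)))
    for i in range(4): o.append(hullc(dproj(c,cyl(*v[9+2*i:11+2*i],.028,0,.026),k,off)))
    return np.array(o)
def res(v):
    r=[(model(v,c)-np.array([p for p,_ in B[c]+R[c]])).ravel()/.3 for c in B]
    return np.concatenate(r+[v[1:3]/.6,v[4:6]/.6,np.array([v[0],v[3]])/.15])
v0=np.r_[0,0,0,0,0,0,.59,.065,-.17,.54,-.29,.67,-.2,.77,-.37,.516,-.645]
s=least_squares(res,v0,x_scale=np.r_[.1,1,1,.1,1,1,np.full(11,.01)]); v=s.x
print("scene k,off",v[:3].round(3),"top",v[3:6].round(3)); print("box",v[6:8].round(4),np.degrees(v[8]).round(2)); print("rings",v[9:].reshape(4,2).round(4).tolist())
print((res(v)[:28].reshape(-1,2)*.3).round(2).tolist(), s.cost)
np.save("v.npy",v)
for d in (-.09,0,.09): print("btn",d,(v[6]-d*np.sin(v[8])).round(4),(v[7]+d*np.cos(v[8])).round(4))
E
python3 fit.py
```

```text
scene [([325.9, 257.6], 107.0), ([338.0, 286.0], 117.0), ([351.5, 317.1], 132.0), ([291.4, 203.4], 271.5), ([261.9, 240.5], 320.5), ([203.8, 213.0], 290.0), ([250.0, 131.3], 202.5)]
top [([289.7, 228.5], 65.0), ([259.7, 223.3], 62.5), ([229.8, 218.0], 58.5), ([378.7, 242.0], 240.0), ([349.2, 200.4], 239.5), ([401.5, 168.5], 244.0), ([492.1, 250.2], 257.0)]Traceback (most recent call last):
  File "fit.py", line 19, in <module>
    s=least_squares(res,v0,x_scale=np.r_[.1,1,1,.1,1,1,np.full(11,.01)]); v=s.x
    return func(*args, **kwargs)
    result = trf(vector_fun.fun, vector_fun.jac, x0, f0, J0, lb, ub, ftol, xtol,
                 gtol, max_nfev, x_scale, loss_function, tr_solver,
                 tr_options.copy(), verbose, callback=callback_wrapped)
    return trf_no_bounds(
        fun, jac, x0, f0, J0, ftol, xtol, gtol, max_nfev, x_scale,
        loss_function, tr_solver, tr_options, verbose, callback=callback)
    J = jac(x)
    self._update_jac()
    ~~~~~~~~~~~~~~~~^^
    self.J = self.jac_wrapped(xp_copy(self.x), f0=self.f)
             ~~~~~~~~~~~~~~~~^^^^^^^^^^^^^^^^^^^^
[... 942 characters left out ...]
p for p,_ in B[c]+R[c]])).ravel()/.3 for c in B]
        ~~~~~^^^^^
  File "fit.py", line 13, in model
    for i in range(4): o.append(hullc(dproj(c,cyl(*v[9+2*i:11+2*i],.028,0,.026),k,off)))
                                      ~~~~~^^^^^^^^^^^^^^^^^^^^^^^^^^^^^^^^^^^^^^^^^^^
  File "h.py", line 15, in dproj
    f,cx,cy,T=cam(c); P=np.atleast_2d(P); q=P@T[:3,:3].T+T[:3,3]; u=q[:,:2]/q[:,2:]; u=u*(1+k*(u**2).sum(1,keepdims=True)); return u*f+[cx+off[0],cy+off[1]]
              ~~~^^^
  File "h.py", line 4, in cam
    k=optics.get_calibration(c); f=240/np.tan(np.radians(k["fov_y"]/2)); return f,k["cx"],k["cy"],np.array(k["world_to_cam"])
ValueError: time passes only in moves, steps and waits
```

```bash
sed -i 's/^def cam(c):/import functools\n@functools.cache\ndef cam(c):/' h.py; sed -i 's/x_scale=/diff_step=1e-3,x_scale=/; s/^v0=.*/&\nv0[:6]=[.01,.1,.1,.01,.1,.1]/' fit.py; python3 fit.py 2>&1 | tail -12; python3 -c "
from h import *; print(manip.get_state()['clock'])"
```

```text
scene [([326.0, 257.6], 106.0), ([338.0, 285.9], 114.0), ([351.5, 317.1], 132.0), ([291.4, 203.3], 274.0), ([262.0, 240.5], 321.0), ([203.8, 213.0], 289.5), ([250.1, 131.3], 202.0)]
top [([289.8, 228.5], 65.0), ([259.7, 223.3], 62.5), ([229.8, 218.0], 58.5), ([378.6, 241.9], 238.5), ([349.2, 200.4], 239.5), ([401.5, 168.5], 244.0), ([492.1, 250.3], 256.5)]
scene k,off [ 0.039 -0.26   0.386] top [-0.023  0.626  0.666]
box [0.595  0.0673] -9.95
rings [[0.5404, -0.2938], [0.6695, -0.203], [0.7694, -0.3668], [0.5142, -0.6465]]
[[-0.05, -0.46], [0.1, -0.18], [-0.07, -0.24], [0.07, 0.41], [0.02, 0.27], [0.02, 0.29], [-0.02, -0.18], [-0.24, -0.13], [-0.2, -0.16], [-0.37, -0.08], [0.32, 0.07], [0.22, 0.08], [0.22, 0.08], [-0.11, -0.02]] 8.17116914382449
btn -0.09 0.5795 -0.0214
btn 0 0.595 0.0673
btn 0.09 0.6106 0.1559
1.7
```

Request:
servo_tool:
  increments:
    - [0, 0, -3, 0, 0, -7.25, 1]
    - [-3.6, -2.2, 0, 0, 0, 0, 1]
    - [-3.6, -2.2, 0, 0, 0, 0, 1]
    - [-3.6, -2.2, 0, 0, 0, 0, 1]
    - [-3.6, -2.2, 0, 0, 0, 0, 1]
  squeeze: 20

```text
clock: 2.2
position: [0.2974, 0.4368, 0.2695]
ee_rot: [0.0, 0.086, 0.996, 0.0]
contact_force: [0.7, 0.8, -0.2]
width: 0.0121
gripper_force: 0.0
```

Request:
servo_tool:
  increments:
    - [-3.6, -2.2, 0, 0, 0, 0, 1]
    - [-3.6, -2.2, 0, 0, 0, 0, 1]
    - [-3.6, -2.2, 0, 0, 0, 0, 1]
    - [-3.6, -2.2, 0, 0, 0, 0, 1]
    - [-3.6, -2.2, 0, 0, 0, 0, 1]

```text
clock: 2.7
position: [0.456, 0.2972, 0.2695]
ee_rot: [0.0, 0.087, 0.996, 0.0]
contact_force: [-0.3, 1.2, -0.2]
width: -0.0002
gripper_force: 0.0
```

Request:
servo_tool:
  increments:
    - [-3.6, -2.2, 0, 0, 0, 0, 1]
    - [-3.6, -2.2, 2, 0, 0, 0, 1]
    - [-3.5, -2.2, 3, 0, 0, 0, 1]
    - [-3.4, -2.2, 4, 0, 0, 0, 1]
    - [-3.3, -2.2, 3, 0, 0, 0, 1]

```text
clock: 3.2
position: [0.6036, 0.163, 0.1534]
ee_rot: [-0.0, 0.087, 0.996, 0.0]
contact_force: [0.6, 1.0, 0.7]
width: 0.0001
gripper_force: 0.0
```

Request:
servo_tool:
  increments:
    - [0, 0, 1.5, 0, 0, 0, 1]
    - [0, 0, 0, 0, 0, 0, 1]
    - [0, 0, 0, 0, 0, 0, 1]
    - [0, 0, 0, 0, 0, 0, 1]
    - [0, 0, 0, 0, 0, 0, 1]

```text
clock: 3.7
position: [0.6034, 0.165, 0.1415]
ee_rot: [0.001, 0.086, 0.996, 0.0]
contact_force: [0.4, 0.4, 0.2]
width: -0.0001
gripper_force: 0.0
```

```bash
cat > look.py <<'E'
from h import *
import sys
n=sys.argv[1]; cen=[float(a) for a in sys.argv[2:5]]
v=np.load("v.npy"); s=manip.get_state(); P=s["position"]; print(s["clock"],P.round(4),s["contact_force"].round(2))
out=[]
for c,k,o in (("scene",v[0],v[1:3]),("top",v[3],v[4:6])):
    im=optics.get_image(c)[:,:,::-1].copy(); q=dproj(c,cen,k,o)[0].astype(int); a=40
    x0,y0=max(q[0]-a,0),max(q[1]-a,0); cr=cv2.resize(im[y0:y0+2*a,x0:x0+2*a],(400,400),interpolation=cv2.INTER_CUBIC)
    def mk(p,col):
        u=(dproj(c,p,k,o)[0]-[x0,y0]+.5)*5; cv2.drawMarker(cr,tuple(int(t) for t in u),col,cv2.MARKER_CROSS,14,1)
    mk(P+[0,0,-.008],(255,255,0))
    for d in (-.09,0,.09): mk([v[6]-d*np.sin(v[8]),v[7]+d*np.cos(v[8]),.098],(0,255,0))
    out.append(cr)
cv2.imwrite(f"pics/{n}.png",np.hstack(out))
E
python3 look.py a .61 .156 .11
```

```text
3.7 [0.6034 0.165  0.1415] [0.39 0.44 0.2 ]
```

View pics/a.png

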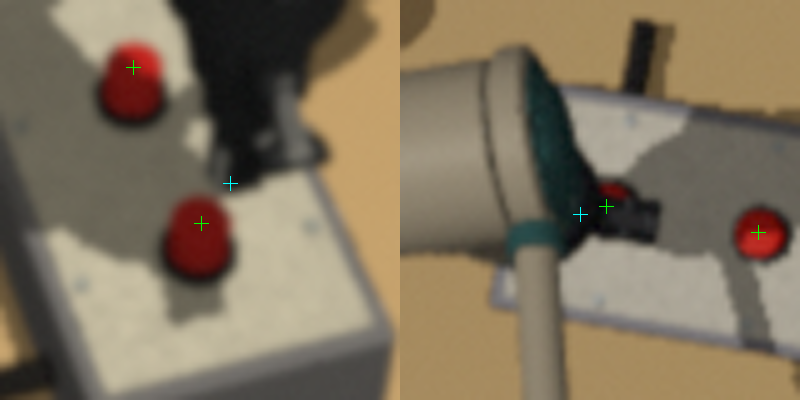

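The left crop (scene) shows the shut fingers just behind the left button. The predicted button tops sit on the red caps, at (133,67) and (200,223) in the crop. I'll centre over the left button and lower to just above contact.

Request:
servo_tool:
  increments:
    - [-0.45, -0.4, 0, 0, 0, 0, 1]
    - [-0.42, -0.37, 0, 0, 0, 0, 1]
    - [0, 0, 1, 0, 0, 0, 1]
    - [0, 0, 1, 0, 0, 0, 1]
    - [0, 0, 0.8, 0, 0, 0, 1]

```text
clock: 4.3
position: [0.6095, 0.1548, 0.1101]
ee_rot: [-0.001, 0.087, 0.996, -0.0]
contact_force: [-0.1, 1.1, 0.5]
width: -0.0001
gripper_force: 0.0
```

Request:
servo_tool:
  increments:
    - [0, 0, 0, 0, 0, 0, 1]
    - [0, 0, 0, 0, 0, 0, 1]
    - [0, 0, 0, 0, 0, 0, 1]
    - [0, 0, 0, 0, 0, 0, 1]
    - [0, 0, 0, 0, 0, 0, 1]

```text
clock: 4.8
position: [0.6105, 0.1551, 0.1122]
ee_rot: [0.0, 0.086, 0.996, 0.0]
contact_force: [0.8, 0.6, 0.1]
width: -0.0
gripper_force: 0.0
```

```bash
python3 look.py b .61 .156 .1
```

```text
4.8 [0.6105 0.1551 0.1122] [0.79 0.62 0.15]
```

View pics/b.png

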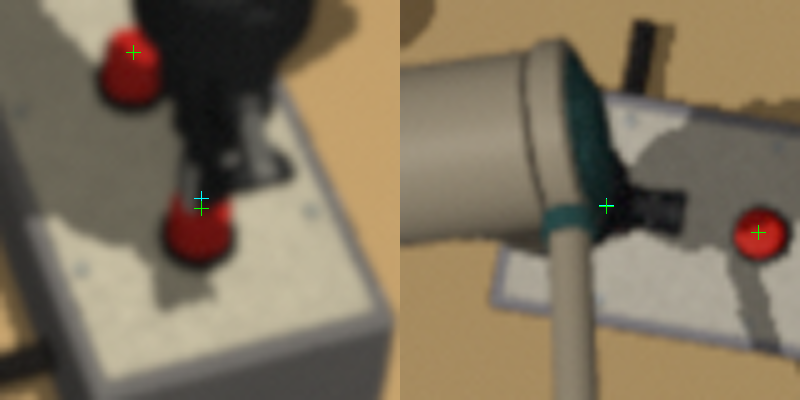

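Request:
servo_tool:
  increments:
    - [0, 0, 0.1, 0, 0, 0, 1]
    - [0, 0, 0.1, 0, 0, 0, 1]
    - [0, 0, 0.1, 0, 0, 0, 1]
    - [0, 0, 0.1, 0, 0, 0, 1]
    - [0, 0, 0.1, 0, 0, 0, 1]

```text
clock: 5.4
position: [0.6102, 0.155, 0.1066]
ee_rot: [-0.0, 0.087, 0.996, 0.0]
contact_force: [-0.2, 0.2, -0.2]
width: -0.0
gripper_force: 0.0
```

Request:
servo_tool:
  increments:
    - [0, 0, 0.02, 0, 0, 0, 1]
    - [0, 0, 0.02, 0, 0, 0, 1]
    - [0, 0, 0.02, 0, 0, 0, 1]
    - [0, 0, 0.02, 0, 0, 0, 1]
    - [0, 0, 0.02, 0, 0, 0, 1]

```text
clock: 5.9
position: [0.6103, 0.155, 0.1059]
ee_rot: [0.0, 0.087, 0.996, 0.0]
contact_force: [0.0, 0.8, 0.3]
width: 0.0002
gripper_force: 0.1
```

Request:
servo_tool:
  increments:
    - [0, 0, 0.02, 0, 0, 0, 1]
    - [0, 0, 0.02, 0, 0, 0, 1]
    - [0, 0, 0.02, 0, 0, 0, 1]
    - [0, 0, 0.02, 0, 0, 0, 1]
    - [0, 0, 0.02, 0, 0, 0, 1]

```text
clock: 6.4
position: [0.6103, 0.155, 0.1048]
ee_rot: [0.0, 0.087, 0.996, 0.0]
contact_force: [-0.1, -0.2, 0.8]
width: -0.0003
gripper_force: 0.1
```

Request:
servo_tool:
  increments:
    - [0, 0, 0.02, 0, 0, 0, 1]
    - [0, 0, 0.02, 0, 0, 0, 1]
    - [0, 0, 0.02, 0, 0, 0, 1]
    - [0, 0, 0.02, 0, 0, 0, 1]
    - [0, 0, 0.02, 0, 0, 0, 1]

```text
clock: 6.9
position: [0.6103, 0.155, 0.1039]
ee_rot: [0.0, 0.087, 0.996, 0.0]
contact_force: [-0.9, 0.8, 1.3]
width: 0.0005
gripper_force: 0.8
```

Request:
servo_tool:
  increments:
    - [0, 0, 0.02, 0, 0, 0, 1]
    - [0, 0, 0.02, 0, 0, 0, 1]
    - [0, 0, 0.02, 0, 0, 0, 1]
    - [0, 0, 0.02, 0, 0, 0, 1]
    - [0, 0, 0.02, 0, 0, 0, 1]

```text
clock: 7.4
position: [0.6103, 0.155, 0.1028]
ee_rot: [0.0, 0.087, 0.996, 0.0]
contact_force: [0.3, -0.2, 2.2]
width: 0.0002
gripper_force: 1.0
```

Request:
servo_tool:
  increments:
    - [0, 0, 0.02, 0, 0, 0, 1]
    - [0, 0, 0.02, 0, 0, 0, 1]
    - [0, 0, 0.02, 0, 0, 0, 1]
    - [0, 0, 0.02, 0, 0, 0, 1]
    - [0, 0, 0.02, 0, 0, 0, 1]

```text
clock: 7.9
position: [0.6103, 0.155, 0.1019]
ee_rot: [0.0, 0.087, 0.996, 0.0]
contact_force: [-0.3, 0.3, 2.1]
width: 0.0004
gripper_force: 1.1
```

Request:
servo_tool:
  increments:
    - [0, 0, 0.02, 0, 0, 0, 1]
    - [0, 0, 0.02, 0, 0, 0, 1]
    - [0, 0, 0.02, 0, 0, 0, 1]
    - [0, 0, 0.02, 0, 0, 0, 1]
    - [0, 0, 0.02, 0, 0, 0, 1]

```text
clock: 8.4
position: [0.6103, 0.155, 0.1009]
ee_rot: [0.0, 0.087, 0.996, 0.0]
contact_force: [1.1, 0.2, 2.9]
width: -0.0
gripper_force: 1.3
```

The left button only stiffens evenly, at about 0.6 N/mm, so it is soft. I'm moving to the middle one.

Request:
servo_tool:
  increments:
    - [0, 0, -0.8, 0, 0, 0, 1]
    - [0, 0, -0.8, 0, 0, 0, 1]
    - [0, -3, 0, 0, 0, 0, 1]
    - [0, -3, 0, 0, 0, 0, 1]
    - [0, -3, 0, 0, 0, 0, 1]

```text
clock: 8.9
position: [0.5946, 0.0657, 0.1174]
ee_rot: [0.0, 0.086, 0.996, 0.0]
contact_force: [1.2, -0.9, -0.9]
width: 0.0001
gripper_force: 0.0
```

Request:
servo_tool:
  increments:
    - [0, 0, 0, 0, 0, 0, 1]
    - [0, 0, 0.2, 0, 0, 0, 1]
    - [0, 0, 0.2, 0, 0, 0, 1]
    - [0, 0, 0.2, 0, 0, 0, 1]
    - [0, 0, 0, 0, 0, 0, 1]

```text
clock: 9.4
position: [0.5945, 0.0672, 0.1103]
ee_rot: [-0.0, 0.086, 0.996, 0.0]
contact_force: [-0.0, -1.2, 1.0]
width: 0.0002
gripper_force: 0.0
```

Request:
servo_tool:
  increments:
    - [0, 0, 0.07, 0, 0, 0, 1]
    - [0, 0, 0.07, 0, 0, 0, 1]
    - [0, 0, 0.07, 0, 0, 0, 1]
    - [0, 0, 0.07, 0, 0, 0, 1]
    - [0, 0, 0.07, 0, 0, 0, 1]

```text
clock: 9.9
position: [0.5947, 0.0663, 0.1072]
ee_rot: [-0.0, 0.087, 0.996, 0.0]
contact_force: [-0.0, 0.7, -0.2]
width: 0.0
gripper_force: 0.0
```

Request:
servo_tool:
  increments:
    - [0, 0, 0.02, 0, 0, 0, 1]
    - [0, 0, 0.02, 0, 0, 0, 1]
    - [0, 0, 0.02, 0, 0, 0, 1]
    - [0, 0, 0.02, 0, 0, 0, 1]
    - [0, 0, 0.02, 0, 0, 0, 1]

```text
clock: 10.4
position: [0.5948, 0.0663, 0.1063]
ee_rot: [0.0, 0.087, 0.996, 0.0]
contact_force: [-0.1, 0.4, -1.7]
width: -0.0003
gripper_force: 0.0
```

Request:
servo_tool:
  increments:
    - [0, 0, 0.02, 0, 0, 0, 1]
    - [0, 0, 0.02, 0, 0, 0, 1]
    - [0, 0, 0.02, 0, 0, 0, 1]
    - [0, 0, 0.02, 0, 0, 0, 1]
    - [0, 0, 0.02, 0, 0, 0, 1]

```text
clock: 10.9
position: [0.5948, 0.0664, 0.1053]
ee_rot: [0.0, 0.087, 0.996, 0.0]
contact_force: [0.1, -0.1, -1.0]
width: 0.0002
gripper_force: 0.1
```

Request:
servo_tool:
  increments:
    - [0, 0, 0.02, 0, 0, 0, 1]
    - [0, 0, 0.02, 0, 0, 0, 1]
    - [0, 0, 0.02, 0, 0, 0, 1]
    - [0, 0, 0.02, 0, 0, 0, 1]
    - [0, 0, 0.02, 0, 0, 0, 1]

```text
clock: 11.4
position: [0.5947, 0.0664, 0.1043]
ee_rot: [-0.0, 0.087, 0.996, 0.0]
contact_force: [-0.1, -0.6, -0.2]
width: -0.0001
gripper_force: 0.1
```

Request:
servo_tool:
  increments:
    - [0, 0, 0.02, 0, 0, 0, 1]
    - [0, 0, 0.02, 0, 0, 0, 1]
    - [0, 0, 0.02, 0, 0, 0, 1]
    - [0, 0, 0.02, 0, 0, 0, 1]
    - [0, 0, 0.02, 0, 0, 0, 1]

```text
clock: 11.9
position: [0.5948, 0.0663, 0.1033]
ee_rot: [0.0, 0.087, 0.996, 0.0]
contact_force: [0.2, -0.2, 0.2]
width: -0.0003
gripper_force: 0.1
```

Request:
servo_tool:
  increments:
    - [0, 0, 0.02, 0, 0, 0, 1]
    - [0, 0, 0.02, 0, 0, 0, 1]
    - [0, 0, 0.02, 0, 0, 0, 1]
    - [0, 0, 0.02, 0, 0, 0, 1]
    - [0, 0, 0.02, 0, 0, 0, 1]

```text
clock: 12.4
position: [0.5947, 0.0663, 0.1023]
ee_rot: [0.0, 0.087, 0.996, 0.0]
contact_force: [-0.4, 0.2, 0.2]
width: 0.0004
gripper_force: 0.1
```

Request:
servo_tool:
  increments:
    - [0, 0, 0.02, 0, 0, 0, 1]
    - [0, 0, 0.02, 0, 0, 0, 1]
    - [0, 0, 0.02, 0, 0, 0, 1]
    - [0, 0, 0.02, 0, 0, 0, 1]
    - [0, 0, 0.02, 0, 0, 0, 1]

```text
clock: 12.9
position: [0.5948, 0.0664, 0.1015]
ee_rot: [0.0, 0.087, 0.996, 0.0]
contact_force: [-0.9, -0.6, 1.3]
width: -0.0001
gripper_force: 0.9
```

Request:
servo_tool:
  increments:
    - [0, 0, 0.02, 0, 0, 0, 1]
    - [0, 0, 0.02, 0, 0, 0, 1]
    - [0, 0, 0.02, 0, 0, 0, 1]
    - [0, 0, 0.02, 0, 0, 0, 1]
    - [0, 0, 0.02, 0, 0, 0, 1]

```text
clock: 13.4
position: [0.5948, 0.0664, 0.1005]
ee_rot: [0.0, 0.087, 0.996, 0.0]
contact_force: [-0.5, -0.7, 3.3]
width: -0.0001
gripper_force: 1.9
```

Request:
servo_tool:
  increments:
    - [0, 0, 0.02, 0, 0, 0, 1]
    - [0, 0, 0.02, 0, 0, 0, 1]
    - [0, 0, 0.02, 0, 0, 0, 1]
    - [0, 0, 0.02, 0, 0, 0, 1]
    - [0, 0, 0, 0, 0, 0, 1]

```text
clock: 13.9
position: [0.5948, 0.0664, 0.0997]
ee_rot: [0.0, 0.087, 0.996, 0.0]
contact_force: [-1.3, -0.8, 5.2]
width: 0.0004
gripper_force: 2.5
```

It climbs at about 2 N/mm, so the middle button is the good one. I'll go slowly through the break.

Request:
servo_tool:
  increments:
    - [0, 0, 0.02, 0, 0, 0, 1]
    - [0, 0, 0.02, 0, 0, 0, 1]
    - [0, 0, 0.02, 0, 0, 0, 1]
    - [0, 0, 0.02, 0, 0, 0, 1]
    - [0, 0, 0.02, 0, 0, 0, 1]

```text
clock: 14.4
position: [0.5948, 0.0664, 0.0989]
ee_rot: [0.0, 0.087, 0.996, 0.0]
contact_force: [-1.5, -1.3, 6.3]
width: 0.0
gripper_force: 3.2
```

Request:
servo_tool:
  increments:
    - [0, 0, 0.02, 0, 0, 0, 1]
    - [0, 0, 0.02, 0, 0, 0, 1]
    - [0, 0, 0.02, 0, 0, 0, 1]
    - [0, 0, 0.02, 0, 0, 0, 1]
    - [0, 0, 0.02, 0, 0, 0, 1]

```text
clock: 14.9
position: [0.5948, 0.0664, 0.098]
ee_rot: [0.0, 0.087, 0.996, 0.0]
contact_force: [-1.5, -0.2, 7.7]
width: 0.0001
gripper_force: 3.5
```

Request:
servo_tool:
  increments:
    - [0, 0, 0.02, 0, 0, 0, 1]
    - [0, 0, 0.02, 0, 0, 0, 1]
    - [0, 0, 0.02, 0, 0, 0, 1]
    - [0, 0, 0.02, 0, 0, 0, 1]
    - [0, 0, 0.02, 0, 0, 0, 1]

```text
clock: 15.4
position: [0.5949, 0.0663, 0.097]
ee_rot: [0.0, 0.087, 0.996, 0.0]
contact_force: [-1.8, -0.3, 5.7]
width: 0.0004
gripper_force: 3.3
```

Request:
servo_tool:
  increments:
    - [0, 0, 0.02, 0, 0, 0, 1]
    - [0, 0, 0.02, 0, 0, 0, 1]
    - [0, 0, 0.02, 0, 0, 0, 1]
    - [0, 0, 0.02, 0, 0, 0, 1]
    - [0, 0, 0.02, 0, 0, 0, 1]

```text
clock: 15.9
position: [0.5948, 0.0664, 0.0956]
ee_rot: [0.0, 0.087, 0.996, 0.0]
contact_force: [-0.4, -0.8, 4.1]
width: 0.0003
gripper_force: 1.9
```

Request:
servo_tool:
  increments:
    - [0, 0, 0.02, 0, 0, 0, 1]
    - [0, 0, 0.02, 0, 0, 0, 1]
    - [0, 0, 0.02, 0, 0, 0, 1]
    - [0, 0, 0.01, 0, 0, 0, 1]
    - [0, 0, 0, 0, 0, 0, 1]

```text
clock: 16.4
position: [0.5945, 0.0664, 0.0943]
ee_rot: [-0.0, 0.087, 0.996, 0.0]
contact_force: [0.1, 0.4, -0.5]
width: -0.0002
gripper_force: 0.0
```

It broke away to nothing at z = 0.0943. I'll lift clear, open the gripper and check the button by eye while moving to the collar.

Request:
servo_tool:
  increments:
    - [0, 0, -0.5, 0, 0, 0, 1]
    - [0, 0, -2, 0, 0, 0, 1]
    - [0, 0, -4, 0, 0, 0, 0]
    - [0, -4, -2, 0, 0, 0, -1]
    - [0, -4.5, 0, 0, 0, 0, -1]

```text
clock: 16.9
position: [0.5827, -0.0173, 0.184]
ee_rot: [0.004, 0.085, 0.996, -0.0]
contact_force: [1.4, -0.4, -0.3]
width: 0.0434
gripper_force: 0.0
```

Request:
servo_tool:
  increments:
    - [0, -4.5, 0, 0, 0, 0, -1]
    - [0, -4.5, 0, 0, 0, 0, -1]
    - [0, -4.5, 0, 0, 0, 0, -1]
    - [0, -4.5, 0, 0, 0, 0, -1]
    - [0, 0, 0, 0, 0, 0, -1]

```text
clock: 17.4
position: [0.5484, -0.2003, 0.1801]
ee_rot: [0.0, 0.089, 0.996, -0.002]
contact_force: [0.7, 0.4, 0.2]
width: 0.0855
gripper_force: 0.0
```

```bash
python3 look.py c .595 .067 .09
python3 - <<'E'
from h import *
v=np.load("v.npy")
for c,k,o in (("scene",v[0],v[1:3]),("top",v[3],v[4:6])):
    im=optics.get_image(c)
    print(c,[hullmask(c,dproj(c,[v[6]-d*np.sin(v[8]),v[7]+d*np.cos(v[8]),.09],k,o)[0],im,"red",9) for d in (-.09,0,.09)])
    print(hullmask(c,dproj(c,[.5404,-.2938,.013],k,o)[0],im,"or",13))
E
```

```text
17.4 [ 0.5484 -0.2003  0.1801] [0.68 0.43 0.21]
scene [(array([325.93364929, 257.59241706]), 105.5), (array([337.76190476, 287.53968254]), 84.0), (array([351.37080103, 317.38242894]), 129.0)]
(array([291.48453006, 203.85580852]), 285.5)
top [(array([289.76335878, 228.48854962]), 65.5), (array([259.98915989, 223.46612466]), 61.5), (array([229.81196581, 218.00854701]), 58.5)]
(array([nan, nan]), 0.0)h.py:27: RuntimeWarning: invalid value encountered in divide
  return np.array([M["m10"],M["m01"]])/M["m00"],M["m00"]
```

View pics/c.png

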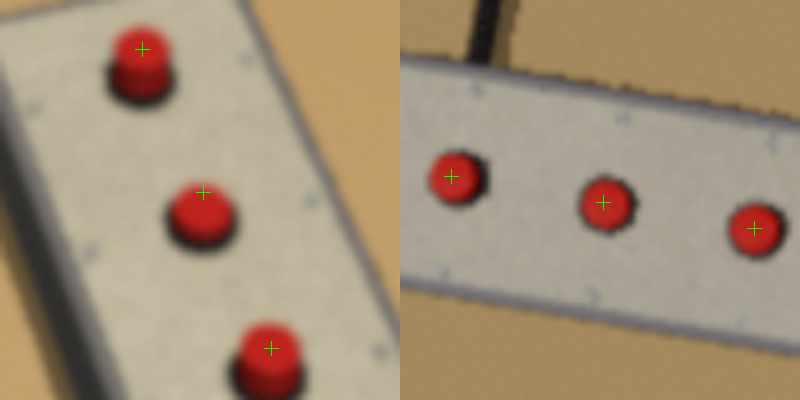

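The middle button is visibly down, with its cap just above the bezel at about (203,210) in the left crop; the other two stand tall. Next is the collar.

Request:
servo_tool:
  increments:
    - [-0.8, -4.7, 0, 0, 0, 0, -1]
    - [0, -4.6, 0, 0, 0, 0, -1]
    - [0, 0, 4, 0, 0, 0, -1]
    - [0, 0, 4, 0, 0, 0, -1]
    - [0, 0, 4, 0, 0, 0, -1]

```text
clock: 18.1
position: [0.5417, -0.2864, 0.059]
ee_rot: [0.001, 0.086, 0.996, -0.0]
contact_force: [0.7, 1.1, -0.3]
width: 0.0853
gripper_force: 0.0
```

Request:
servo_tool:
  increments:
    - [0, 0, 0, 0, 0, 0, -1]
    - [0, 0, 0, 0, 0, 0, -1]
    - [0, 0, 0, 0, 0, 0, -1]
    - [0, 0, 0, 0, 0, 0, -1]
    - [0, 0, 0, 0, 0, 0, -1]

```text
clock: 18.6
position: [0.542, -0.2881, 0.0617]
ee_rot: [0.002, 0.086, 0.996, -0.001]
contact_force: [-0.5, -1.1, -0.6]
width: 0.0853
gripper_force: 0.0
```

```bash
python3 look.py d .5404 -.2938 .02
```

```text
18.6 [ 0.542  -0.2881  0.0617] [-0.52 -1.1  -0.63]
```

View pics/d.png

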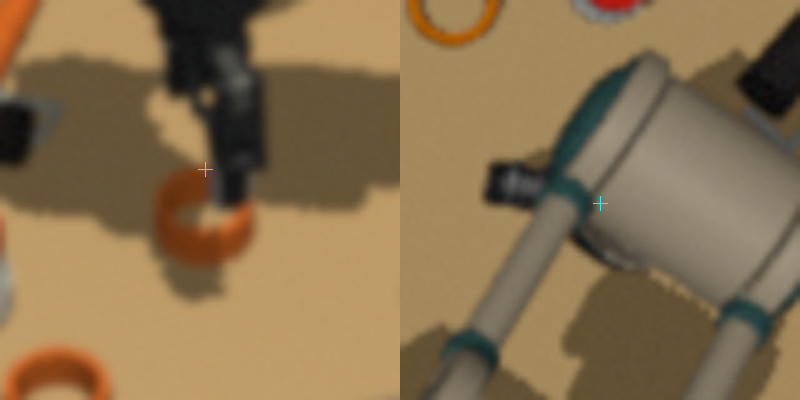

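The open fingers straddle the ring, which is at (205,215) in the left crop. I'll make a small correction, then descend.

Request:
servo_tool:
  increments:
    - [0.06, -0.59, 0, 0, 0, 0, -1]
    - [0, 0, 2, 0, 0, 0, -1]
    - [0, 0, 1.5, 0, 0, 0, -1]
    - [0, 0, 1, 0, 0, 0, -1]
    - [0, 0, 0.5, 0, 0, 0, -1]

```text
clock: 19.2
position: [0.5388, -0.2935, 0.0088]
ee_rot: [-0.001, 0.087, 0.996, 0.0]
contact_force: [-0.5, 0.3, 0.5]
width: 0.0857
gripper_force: 0.0
```

Request:
servo_tool:
  increments:
    - [0, 0, 0, 0, 0, 0, -1]
    - [0, 0, 0, 0, 0, 0, -1]
    - [0, 0, 0, 0, 0, 0, -1]
    - [0, 0, 0, 0, 0, 0, -1]
    - [0, 0, 0, 0, 0, 0, -1]

```text
clock: 19.7
position: [0.5395, -0.2935, 0.0102]
ee_rot: [0.0, 0.086, 0.996, -0.0]
contact_force: [0.5, 0.0, 1.0]
width: 0.0852
gripper_force: 0.0
```

Request:
servo_tool:
  increments:
    - [0, 0, 0.1, 0, 0, 0, -0.2]
    - [0, 0, 0, 0, 0, 0, 0]
    - [0, 0, 0, 0, 0, 0, 1]
    - [0, 0, 0, 0, 0, 0, 1]
    - [0, 0, 0, 0, 0, 0, 1]
  squeeze: 25

```text
clock: 20.2
position: [0.5393, -0.2934, 0.0091]
ee_rot: [0.0, 0.086, 0.996, 0.0]
contact_force: [-2.5, 1.4, 4.1]
width: 0.056
gripper_force: 26.7
```

Request:
servo_tool:
  increments:
    - [0, 0, 0, 0, 0, 0, 1]
    - [0, 0, 0, 0, 0, 0, 1]
    - [0, 0, 0, 0, 0, 0, 1]
    - [0, 0, -1, 0, 0, 0, 1]
    - [0, 0, -3, 0, 0, 0, 1]

```text
clock: 20.7
position: [0.5373, -0.292, 0.0464]
ee_rot: [-0.003, 0.087, 0.996, 0.002]
contact_force: [0.1, 0.6, 0.2]
width: 0.0562
gripper_force: 27.0
```

Request:
servo_tool:
  increments:
    - [0, 0, -4, 0, 0, 0, 1]
    - [0, 0, -4, 0, 0, 0, 1]
    - [0, 3, -3, 0, 0, 0, 1]
    - [0, 4.2, 0, 0, 0, 0, 1]
    - [0, 4.2, 0, 0, 0, 0, 1]

```text
clock: 21.2
position: [0.5598, -0.1807, 0.1605]
ee_rot: [0.002, 0.087, 0.996, -0.0]
contact_force: [0.5, 0.2, -1.4]
width: 0.056
gripper_force: 27.0
```

Request:
servo_tool:
  increments:
    - [0, 4.2, 0, 0, 0, 0, 1]
    - [0, 4.2, 0, 0, 0, 0, 1]
    - [0.2, 4.2, 0, 0, 0, 0, 1]
    - [0.3, 4.2, 0, 0, 0, 0, 1]
    - [0, 4.2, 0, 0, 0, 0, 1]

```text
clock: 21.7
position: [0.5899, 0.0284, 0.1589]
ee_rot: [-0.0, 0.087, 0.996, 0.0]
contact_force: [0.7, -1.2, -0.6]
width: 0.056
gripper_force: 27.0
```

Request:
servo_tool:
  increments:
    - [0, 2.5, 0, 0, 0, 0, 1]
    - [0, 1.5, 0, 0, 0, 0, 1]
    - [0, 0, 0, 0, 0, 0, 1]
    - [0, 0, 0, 0, 0, 0, 1]
    - [0, 0, 0, 0, 0, 0, 1]

```text
clock: 22.2
position: [0.597, 0.0645, 0.1587]
ee_rot: [-0.0, 0.087, 0.996, -0.0]
contact_force: [0.4, -0.2, -0.5]
width: 0.0561
gripper_force: 27.0
```

Request:
servo_tool:
  increments:
    - [0.25, 0.25, 0, 0, 0, 0, 1]
    - [0, 0, 2, 0, 0, 0, 1]
    - [0, 0, 2, 0, 0, 0, 1]
    - [0, 0, 1.4, 0, 0, 0, 1]
    - [0, 0, 0, 0, 0, 0, 1]

```text
clock: 22.7
position: [0.5932, 0.0681, 0.1028]
ee_rot: [-0.002, 0.087, 0.996, -0.0]
contact_force: [0.3, 0.2, -0.1]
width: 0.0561
gripper_force: 27.0
```

Request:
servo_tool:
  increments:
    - [0, 0, 0, 0, 0, 0, 1]
    - [0, 0, 0, 0, 0, 0, 1]
    - [0, 0, 0, 0, 0, 0, 1]
    - [0, 0, 0, 0, 0, 0, 1]
    - [0, 0, 0, 0, 0, 0, 1]

```text
clock: 23.2
position: [0.5953, 0.069, 0.1053]
ee_rot: [0.0, 0.087, 0.996, 0.0]
contact_force: [0.3, -0.3, -1.1]
width: 0.0557
gripper_force: 27.0
```

```bash
cat > look2.py <<'E'
from h import *
import sys
v=np.load("v.npy"); P=manip.get_state()["position"]; print(P)
zb=P[2]-.009
def draw(cr,c,k,o,x0,y0,s,pts,col):
    u=(dproj(c,pts,k,o)-[x0,y0]+.5)*s; cv2.polylines(cr,[u.astype(np.int32)],True,col,1)
out=[]
a=np.linspace(0,2*np.pi,40); ci=np.c_[np.cos(a),np.sin(a),0*a]
for c,k,o,h in (("scene",v[0],v[1:3],25),("top",v[3],v[4:6],25)):
    im=optics.get_image(c)[:,:,::-1]; q=dproj(c,[*v[6:8],.09],k,o)[0].astype(int); x0,y0=q-h
    cr=cv2.resize(im[y0:y0+2*h,x0:x0+2*h],(400,400),interpolation=cv2.INTER_CUBIC); cr=cv2.convertScaleAbs(cr,alpha=1.5)
    draw(cr,c,k,o,x0,y0,8,ci*.018+[*v[6:8],.078],(0,255,0))
    for z in (zb,zb+.026): draw(cr,c,k,o,x0,y0,8,ci*.028+[P[0],P[1],z],(255,255,0))
    out.append(cr)
cv2.imwrite(f"pics/{sys.argv[1]}.png",np.hstack(out))
E
python3 look2.py e
```

```text
[0.59531397 0.06895991 0.10529467]
```

View pics/e.png

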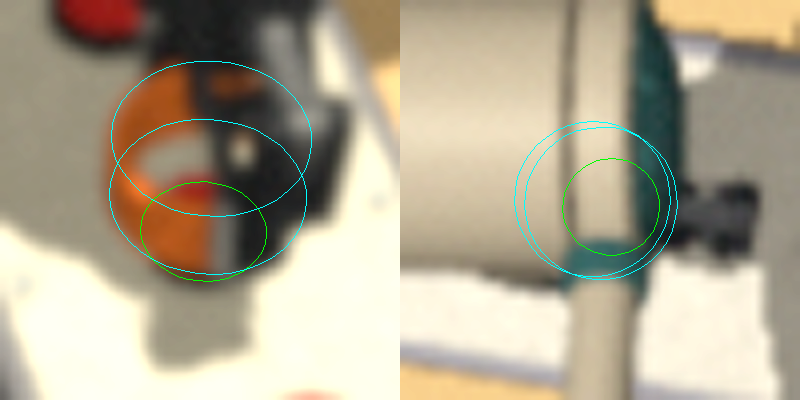

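The scene crop shows the held ring around the middle button, level, with its left edge about 1 px (1.5 mm) left of the prediction. I'll correct that and lower to just above the bezel.

Request:
servo_tool:
  increments:
    - [0.09, -0.27, 0, 0, 0, 0, 1]
    - [0, 0, 0.5, 0, 0, 0, 1]
    - [0, 0, 0.5, 0, 0, 0, 1]
    - [0, 0, 0.3, 0, 0, 0, 1]
    - [0, 0, 0.2, 0, 0, 0, 1]

```text
clock: 23.8
position: [0.5934, 0.0664, 0.0891]
ee_rot: [-0.001, 0.087, 0.996, 0.0]
contact_force: [0.1, 0.6, -0.6]
width: 0.0552
gripper_force: 27.0
```

Request:
servo_tool:
  increments:
    - [0, 0, 0, 0, 0, 0, 1]
    - [0, 0, 0, 0, 0, 0, 1]
    - [0, 0, 0, 0, 0, 0, 1]
    - [0, 0, 0, 0, 0, 0, 1]
    - [0, 0, 0, 0, 0, 0, 1]

```text
clock: 24.3
position: [0.5938, 0.0664, 0.09]
ee_rot: [0.0, 0.087, 0.996, 0.0]
contact_force: [0.6, 0.6, -1.0]
width: 0.0563
gripper_force: 27.0
```

```bash
python3 look2.py f
```

```text
[0.59382881 0.06643199 0.08996085]
```

View pics/f.png

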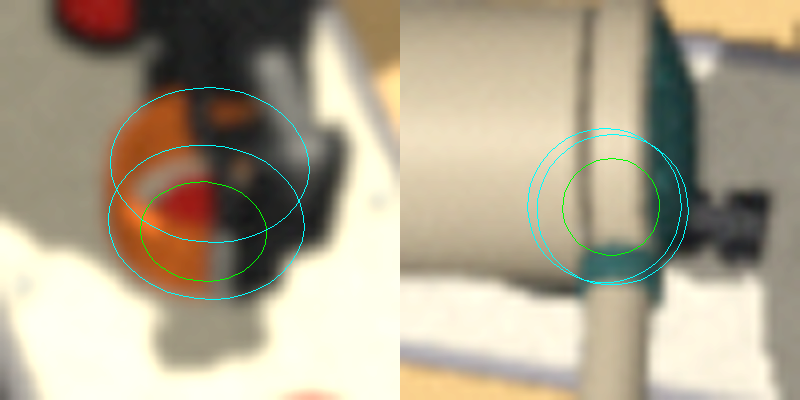

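The button cap shows inside the ring at (190,200) in the left crop, and the ring is centred. I'll lower gently, watching the force.

Request:
servo_tool:
  increments:
    - [0, 0, 0.1, 0, 0, 0, 1]
    - [0, 0, 0.1, 0, 0, 0, 1]
    - [0, 0, 0.1, 0, 0, 0, 1]
    - [0, 0, 0.1, 0, 0, 0, 1]
    - [0, 0, 0, 0, 0, 0, 1]

```text
clock: 24.9
position: [0.5936, 0.0664, 0.0856]
ee_rot: [-0.0, 0.087, 0.996, 0.0]
contact_force: [-1.7, 0.2, -0.8]
width: 0.0562
gripper_force: 27.0
```

Request:
servo_tool:
  increments:
    - [0, 0, 0.08, 0, 0, 0, 1]
    - [0, 0, 0.08, 0, 0, 0, 1]
    - [0, 0, 0.08, 0, 0, 0, 1]
    - [0, 0, 0.08, 0, 0, 0, 1]
    - [0, 0, 0, 0, 0, 0, 1]

```text
clock: 25.4
position: [0.5936, 0.0664, 0.0824]
ee_rot: [-0.0, 0.087, 0.996, 0.0]
contact_force: [0.2, 0.0, -0.8]
width: 0.0559
gripper_force: 27.0
```

Below bezel level with no force. Now the last 3 mm.

Request:
servo_tool:
  increments:
    - [0, 0, 0.05, 0, 0, 0, 1]
    - [0, 0, 0.05, 0, 0, 0, 1]
    - [0, 0, 0.05, 0, 0, 0, 1]
    - [0, 0, 0.05, 0, 0, 0, 1]
    - [0, 0, 0, 0, 0, 0, 1]

```text
clock: 25.9
position: [0.5937, 0.0664, 0.0805]
ee_rot: [-0.0, 0.086, 0.996, 0.0]
contact_force: [0.4, 0.2, -0.5]
width: 0.0555
gripper_force: 27.0
```

Request:
servo_tool:
  increments:
    - [0, 0, 0.03, 0, 0, 0, 1]
    - [0, 0, 0.03, 0, 0, 0, 1]
    - [0, 0, 0.03, 0, 0, 0, 1]
    - [0, 0, 0, 0, 0, 0, 1]
    - [0, 0, 0, 0, 0, 0, 1]

```text
clock: 26.4
position: [0.5937, 0.0664, 0.0797]
ee_rot: [-0.0, 0.087, 0.996, 0.0]
contact_force: [0.1, -0.7, -1.2]
width: 0.0561
gripper_force: 27.0
```

Request:
servo_tool:
  increments:
    - [0, 0, 0.03, 0, 0, 0, 1]
    - [0, 0, 0.03, 0, 0, 0, 1]
    - [0, 0, 0, 0, 0, 0, 1]
    - [0, 0, 0, 0, 0, 0, 1]
    - [0, 0, 0, 0, 0, 0, 1]

```text
clock: 26.9
position: [0.5938, 0.0664, 0.0792]
ee_rot: [0.0, 0.087, 0.996, 0.0]
contact_force: [0.1, 0.0, 0.1]
width: 0.0558
gripper_force: 27.0
```

Request:
servo_tool:
  increments:
    - [0, 0, 0.03, 0, 0, 0, 1]
    - [0, 0, 0.03, 0, 0, 0, 1]
    - [0, 0, 0, 0, 0, 0, 1]
    - [0, 0, 0, 0, 0, 0, 1]
    - [0, 0, 0, 0, 0, 0, 1]

```text
clock: 27.4
position: [0.5938, 0.0664, 0.0791]
ee_rot: [0.0, 0.086, 0.996, 0.0]
contact_force: [-1.8, -0.0, 5.8]
width: 0.0561
gripper_force: 27.4
```

Seated on the panel. I'll release and lift away.

Request:
servo_tool:
  increments:
    - [0, 0, 0, 0, 0, 0, 0.2]
    - [0, 0, 0, 0, 0, 0, -0.4]
    - [0, 0, 0, 0, 0, 0, -0.8]
    - [0, 0, 0, 0, 0, 0, -0.8]
    - [0, 0, 0, 0, 0, 0, -0.8]

```text
clock: 27.9
position: [0.5937, 0.0664, 0.0782]
ee_rot: [-0.0, 0.087, 0.996, 0.0]
contact_force: [-0.3, -0.7, -0.3]
width: 0.0772
gripper_force: 0.0
```

Request:
servo_tool:
  increments:
    - [0, 0, -0.5, 0, 0, 0, -0.8]
    - [0, 0, -1.5, 0, 0, 0, -0.8]
    - [0, 0, -3, 0, 0, 0, -0.8]
    - [0, 0, -4, 0, 0, 0, -0.8]
    - [0, 0, -4, 0, 0, 0, -0.8]

```text
clock: 28.4
position: [0.5934, 0.0664, 0.2098]
ee_rot: [-0.0, 0.087, 0.996, 0.0]
contact_force: [0.5, -0.7, 1.1]
width: 0.077
gripper_force: 0.0
```

Request:
servo_tool:
  increments:
    - [4, 0, -2, 0, 0, 0, -0.8]
    - [4, 0, 0, 0, 0, 0, -0.8]
    - [4, 0, 0, 0, 0, 0, -0.8]
    - [4, 0, 0, 0, 0, 0, -0.8]
    - [3, 0, 0, 0, 0, 0, -0.8]

```text
clock: 28.9
position: [0.4039, 0.0994, 0.2288]
ee_rot: [-0.0, 0.086, 0.996, 0.0]
contact_force: [0.1, 0.1, 0.1]
width: 0.0768
gripper_force: 0.0
```

Request:
servo_tool:
  increments:
    - [0, -4, 0, 0, 0, 0, -0.8]
    - [0, -4, 0, 0, 0, 0, -0.8]
    - [0, -4, 0, 0, 0, 0, -0.8]
    - [0, -4, 0, 0, 0, 0, -0.8]
    - [0, 0, 0, 0, 0, 0, -0.8]

```text
clock: 29.4
position: [0.3785, -0.0624, 0.2291]
ee_rot: [0.001, 0.09, 0.996, -0.001]
contact_force: [0.6, 0.9, 0.4]
width: 0.0769
gripper_force: 0.0
```

```bash
python3 look.py g .595 .067 .09
```

```text
29.4 [ 0.3785 -0.0624  0.2291] [0.56 0.93 0.38]
```

View pics/g.png

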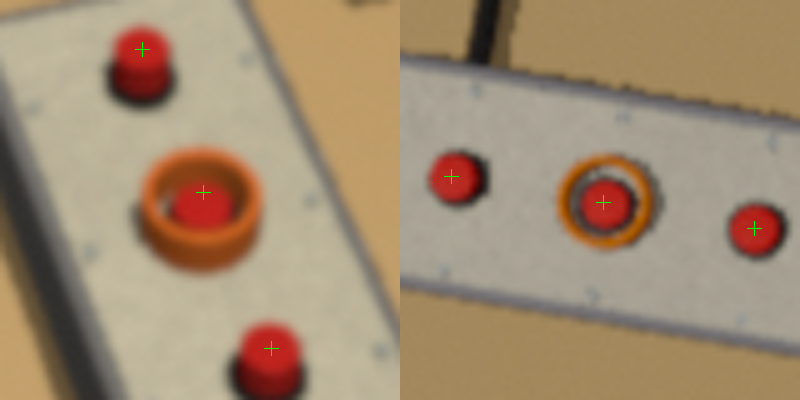

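The collar stands flat around the middle button, at (203,210) and (606,203) in the two crops. The button is still down and the gripper is clear.

```bash
python3 -c "
from rig import manip
print(manip.sign_off())"
```

```text
the job is handed in; nothing more can be done
None
```

The middle button is the one that snaps: it is down, the orange collar stands flat on the panel around it, and I handed the job in at about 29 s with the gripper clear (the left button was soft; the right one never needed pressing).

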